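# Break the stuck lid of the glaze crock and hold it ajar to drip

### The arm

A 6-joint arm with a two-finger parallel gripper is mounted at the origin on the work surface. World frame = base frame: x ahead of the robot, y to its left, z up, the work surface at z = 0. Lengths are in m, angles in rad, forces in N, time in s.
With the tool pointing down it reaches from about 0.375 to 0.975 m from the base axis. Payload 3.8 kg.
Tool frame: the origin (TCP) lies midway between the tips of the shut fingers; the grasp point (between the pads) lies 19 mm behind it; z points along the fingers, y is the line along which they close (so a half turn about z gives the same grasp; the last joint's range is limited). The gripper opens to 85 mm and grips with 20 to 120 N. Pads are 22 mm wide; open, the fingers measure 114 mm over their backs; the gripper's body (76 mm by 85 mm) begins 54 mm behind the grasp point. The pads swing forward as they close: fully open they stand 13 mm farther back than shut.
Start: joints at [-1.268, 0.264, 1.604, -0, 1.274, -0.037], TCP at [0.225, -0.636, 0.231] pointing down, gripper open.
Joint ranges: [-2.63, 2.63], [-0.94, 2.18], [0.31, 2.57], [-1.31, 4.45], [0, 2.66], [-2.55, 2.55]. Speed limits (rad/s): [2.57, 2.57, 3.14, 3.14, 3.14, 3.14].

### API

Orientations are given as a rotation vector (axis times angle).
In Python, from workcell import status, read_camera, workorder, masks_of gives the robot as it stands.
- The arm moves only by the tool drive_tool, never from a script. Its argument "rows" is a list of rows, each a list of 7 numbers: the turn, a rotation vector about the tool's x, y, z in degrees, then the shift along the tool's x, y, z in m, then the opening, from 0 (shut) to 1 (fully open). In form: [[ax, ay, az, tx, ty, tz, claw], ...]. A call has 1 to 8 rows; each row shifts and turns the commanded pose from where the row before left it, along the tool's axes as they then stand; what a row does not reach is not made up. A row lasts 1/12 s, in which the tool goes at most 41.7 mm and 7.16 degrees, less where a joint would pass 70% of its speed; a pose out of reach is approached as far as the arm can. A call is refused whole if a number of a shift passes 0.0417 or a number of a turn 7.16, either way. A call with a gripper value outside its range is refused whole. The fingers move at their own pace and stop on an object; "force" is the grip in N (left out, the last holds). Time passes only in rows, so rows that do not move let the fingers close. It gives the time, the measured TCP pose, the force, the opening and the grip force at its end, in the units of the state.
- status.read_state(): the state, without advancing time (a new reading comes with each control period).
- read_camera(name): name is "scene" or "side" or "wrist"; returns a dict with "color" (400x640x3 uint8, red, green, blue), "intrinsics" (3x3 intrinsics, pixels), "world_from_camera" (4x4, takes a point from camera to world coordinates); the wrist camera has in their place "mount" (4x4, takes a point from camera to tool coordinates, whose origin is the TCP and whose axes are the flange's). Camera axes: x right, y up, looking along -z (the intrinsics and any distortion apply to the point x, -y, -z); pixel columns grow to the right and rows downward; lengths in m; the calibration is good to about 2 mm. A picture is of the moment at which its call begins: read the wrist's pose just before it. There is no depth.
- workorder.finish_job(): hands the job in; it is judged then, once.
Trained networks look in a picture, given as the dict that the camera call returned (one of the last four; its "shot" number tells which), for a name from the list of things; names that differ only in an ending like _2 or _b are one class to them, and where a whole thing is asked for, a point or a joint stands for the part that bears it (a point fixed in the world has none). Each returns a list of dicts, best first, with "score" (0 to 1); they miss things now and then, are a little off and sometimes report something else, mostly with a low value. They report only what shows in the picture. A call takes as long as a camera call.
- masks_of(picture, name): "mask" (400x640 bool, what is visible of it) and "bbox" ([left, top, right, bottom] in pixels, round what is visible of it).
The state is a dict: "time": time; "q": joint angles; "joint_vel": joint speeds; "joint_torque": joint torques, N m; "tool_pos": TCP position; "tcp_rot": TCP orientation; "wrist_force": force on the tool from outside, world axes, zero at the start; "torque": the same for the moment, N m; "width": opening from 0.0 (shut) to 1.0 (fully open); "grip_force": force on a finger pad.
Only numpy, scipy, OpenCV 4.12 (cv2) and the standard library are available. Lean on these libraries where they do the work, as an engineer would, in place of code of your own. Each camera call takes 0.05 s, during which the arm holds its last target. There are 200 camera calls.

### The job

Take the test tile off the lid of the glaze crock and lay it flat on the ware board, glazed face up. Then grip the lid by its knob and ease it straight up until its stuck seal lets go, without yanking it away, and finish while still holding it, level and still over the crock's mouth with about two centimetres between the lid's edge and the rim, so that it drips back in; do not put it down or let it go. Leave the two glaze jars and the brush where they are.

Things in the scene. Friction and masses are not known exactly. Their poses are not given: they have to be found in the camera images.
- crock: white stoneware glaze crock, full and heavy (it does not move under these forces), round, 170 mm across (rim 173 mm) and 150 mm high, open mouth 153 mm across under the lid. Origin: centre of its underside on the bench; z up.
- crock_rim (a point): centre of the crock's mouth, level with the top of its rim, 150 mm above the bench. Sprung lips in the mouth hook over the plug's bead: the lid stays put up to a peak pull of 13 to 18 N (its weight included), met in the first 2 mm, then the pull falls off; it is free of the seal after 12 mm of lift and out of the mouth after 14 mm.
- lid: round beech lid, about 0.3 kg: flange 167 mm across, 10 mm thick, resting on the rim; under it a plug 139 mm across, 14 mm deep, with a rubber bead 145 mm across at its lower edge, stuck in the seal. Origin: centre of the flange's underside, level with point crock_rim when shut; z up through the knob.
- knob (a point): point to grip on the lid's knob, on the lid's axis 33 mm above the lid's origin (23 mm above the flange's top). The knob's head is a wooden cylinder 38 mm across from 13 to 36 mm above the flange's top, on a stem 25 mm across.
- tile: fired terracotta test tile, white glaze on most of its upper face, 34 mm (its x) by 50 mm (its y) by 8 mm, 30 g, flat on the lid's flange beside the knob, its centre about 55 mm from the lid's axis. Its long side lies across the line to the knob: grip it by its two short ends, the fingers pass beside the knob. Origin: centre of its underside; z up out of the glazed face.
- board: flat plywood ware board on the bench, 160 mm (its x) by 240 mm (its y) by 18 mm thick, fixed, empty at the start. Origin: centre of its underside on the bench; z up; its top is 18 mm above the origin.
- jar_a: white plastic glaze jar with a flat screw lid, 90 mm across, 95 mm high, standing beyond the work; bystander. Origin: centre of its underside.
- jar_b: glaze jar like jar_a, standing off to the left; bystander. Origin: centre of its underside.
- brush: flat brush with a handle, 190 mm long, lying on the bench near the robot; bystander. Origin: under its middle.

How it is judged:
On the way, in this order (a step that is already met when the one before it is completed fails the run):
1. the tile lies on the ware board, let go (x of tile in the frame of board between -0.072 and 0.072 m and y of tile in the frame of board between -0.112 and 0.112 m and contact force between tile and board above 0.05 N and contact force between the fingers and tile below 0.05 N), for 0.2 s.
2. the lid, held by the fingers, is clear of the seal and of the crock (z of lid in the frame of crock_rim above 0.011 m and contact force between lid and crock below 0.1 N and contact force between the fingers and lid above 1 N), for 0.2 s.
At the end, for the whole second after the job is handed in: The lid hangs from the fingers, still, clear of the crock, its flange 13 to 32 mm above the rim, within 15 mm of the mouth's axis and level within 0.1 rad; the tile lies still, flat and glazed face up on the ware board (its centre over the board), untouched (z of lid in the frame of crock_rim between 0.013 and 0.032 m and horizontal distance between lid and crock_rim below 0.015 m and angle between each of lid, tile's own z axis and vertical below 0.1 rad and contact force between lid and crock below 0.1 N and contact force between the fingers and lid above 1 N and linear speed of each of lid, tile below 0.02 m/s and x of tile in the frame of board between -0.072 and 0.072 m and y of tile in the frame of board between -0.112 and 0.112 m and z of tile in the frame of board between 0.014 and 0.022 m and contact force between the fingers and tile below 0.05 N); the arm keeps its last pose, push and grip.
It fails at once if the lid is yanked more than 60 mm above the rim or more than 60 mm sideways (z of lid in the frame of crock_rim above 0.06 m or horizontal distance between lid and crock_rim above 0.06 m).
It fails at once if the tile is dropped or thrown (linear speed of tile above 0.7 m/s and contact force between the fingers and tile below 0.05 N).
It fails at once if a glaze jar or the brush is moved more than 30 mm (distance of any of jar_a, jar_b, brush from where it was at the start of the episode above 0.03 m).
It also fails if it takes over 58 s, if anything falls off the work surface, if the arm or the gripper's body presses on something with over 40 N, if the wrist force passes 120 N, or if a joint passes its speed limit or range.

## Working session

There is one attempt and no reset: what is moved stays moved. The work goes in short steps, Python scripts to look and compute and a tool call to move; the robot and the scene stay as the last step left them, time stands still between calls to the robot, and variables do not carry over. Pictures are saved under pics/ and viewed, at most 10 in all, crops included, and the job is handed in when it is done.

Besides the shell and the picture viewer there is one more tool, called after "Request:" as name(argument=value, ...) on one line, values as JSON. drive_tool: Moves the arm, as the interface text tells. Its arguments: {"type":"object","properties":{"rows":{"type":"array"},"force":{"type":"number"}},"required":["rows"]}

```bash
mkdir -p pics; ls
cat > h.py <<'E'
import numpy as np, cv2
from scipy.spatial.transform import Rotation as R
from workcell import status, read_camera, workorder, masks_of
def ray(p,uv,wc=None):
    wc=p.get("world_from_camera") if wc is None else wc; wc=np.array(wc)
    d=np.linalg.solve(np.array(p["intrinsics"]),[uv[0],uv[1],1]); d=np.array([d[0],-d[1],-d[2]])
    return wc[:3,3], wc[:3,:3]@d
def onplane(p,uv,z,wc=None):
    o,d=ray(p,uv,wc); return o+d*(z-o[2])/d[2]
def tool(s): 
    T=np.eye(4);T[:3,:3]=R.from_rotvec(s["tcp_rot"]).as_matrix();T[:3,3]=s["tool_pos"];return T
E
python3 - <<'E'
from h import *
s=status.read_state(); print(s)
for n in ["scene","side","wrist"]:
    p=read_camera(n); print(n,[k for k in p],np.array(p["intrinsics"]).round(1).tolist())
    for k in("world_from_camera","mount"): 
        if k in p: print(np.array(p[k]).round(3).tolist())
    c=p["color"][:,:,::-1].copy(); 
    for nm,z in [("tile",.168),("lid",.155),("board",.018),("crock",.1),("knob",.196)]:
        for m in masks_of(p,nm)[:2]:
            ys,xs=np.nonzero(m["mask"]); uv=(xs.mean(),ys.mean())
            wc=None if n!="wrist" else tool(s)@np.array(p["mount"])
            print(n,nm,round(m["score"],2),np.round(m["bbox"]).tolist(),np.round(uv),onplane(p,uv,z,wc).round(3))
    cv2.imwrite(f"pics/{n}0.png",c)
E
```

```text
pics
{'time': 0.0, 'q': array([-1.26794692e+00,  2.64776734e-01,  1.60538923e+00, -4.50310578e-06,
        1.27367215e+00, -3.69198770e-02]), 'joint_vel': array([-0.0010126 , -0.00047791, -0.00152516,  0.00033163,  0.00041577,
        0.00131288]), 'joint_torque': array([-1.14004251e-04, -5.15106690e+01, -3.67314327e+01,  2.72578673e-04,
        1.30484859e-02, -2.18256201e-05]), 'tool_pos': array([ 0.22472339, -0.63571998,  0.2299379 ]), 'tcp_rot': array([-3.09417373e+00, -5.30770689e-01,  4.73973747e-04]), 'wrist_force': array([-0.68153879, -0.06010702,  0.29519103]), 'torque': array([0.05395088, 0.04223353, 0.01141005]), 'grip_force': 0.0, 'width': 1.0004009027156553}
scene ['color', 'intrinsics', 'world_from_camera', 'shot'] [[513.2, 0.0, 325.1], [0.0, 513.2, 205.1], [0.0, 0.0, 1.0]]
[[0.184, -0.772, 0.609, 1.394], [0.983, 0.14, -0.12, -0.084], [0.008, 0.621, 0.784, 1.141], [0.0, 0.0, 0.0, 1.0]]
scene tile 0.62 [214.0, 204.0, 243.0, 222.0] [227. 214.] [ 0.624 -0.169  0.168]
scene lid 0.95 [197.0, 172.0, 266.0, 230.0] [230. 199.] [ 0.566 -0.161  0.155]
scene board 0.74 [314.0, 176
[... 354 characters left out ...]
0.019], [-0.689, -0.408, 0.599, 0.668], [-0.02, 0.837, 0.547, 0.662], [0.0, 0.0, 0.0, 1.0]]
side tile 0.5 [368.0, 139.0, 387.0, 152.0] [377. 145.] [ 0.617 -0.16   0.168]
side lid 0.96 [359.0, 140.0, 428.0, 176.0] [395. 157.] [ 0.556 -0.157  0.155]
side board 0.87 [241.0, 233.0, 371.0, 326.0] [307. 280.] [0.51  0.212 0.018]
side crock 0.62 [359.0, 160.0, 426.0, 220.0] [390. 193.] [ 0.514 -0.083  0.1  ]
side knob 0.57 [365.0, 138.0, 430.0, 174.0] [394. 157.] [ 0.514 -0.089  0.196]
wrist ['color', 'intrinsics', 'mount', 'shot'] [[353.4, 0.0, 316.6], [0.0, 353.4, 203.9], [0.0, 0.0, 1.0]]
[[0.001, 0.95, 0.312, 0.08], [1.0, -0.001, 0.001, -0.0], [0.001, 0.312, -0.95, -0.143], [0.0, 0.0, 0.0, 1.0]]
```

Run:
```python
import cv2
a=cv2.imread("pics/scene0.png")[140:300,150:450];b=cv2.imread("pics/side0.png")[100:340,220:460]
a=cv2.resize(a,None,fx=2,fy=2);b=cv2.resize(b,None,fx=2*300/240/2*1.0,fy=1.25)
cv2.imwrite("pics/a.png",cv2.resize(cv2.imread("pics/scene0.png")[130:290,170:440],(800,474),interpolation=2))
cv2.imwrite("pics/b.png",cv2.resize(cv2.imread("pics/side0.png")[110:340,220:500],(700,575),interpolation=2))
```

```text
(no output)
```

View pics/a.png

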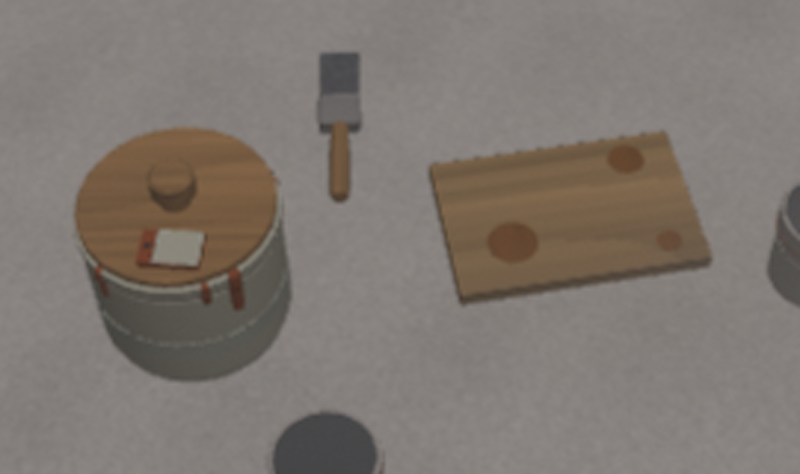

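View pics/b.png

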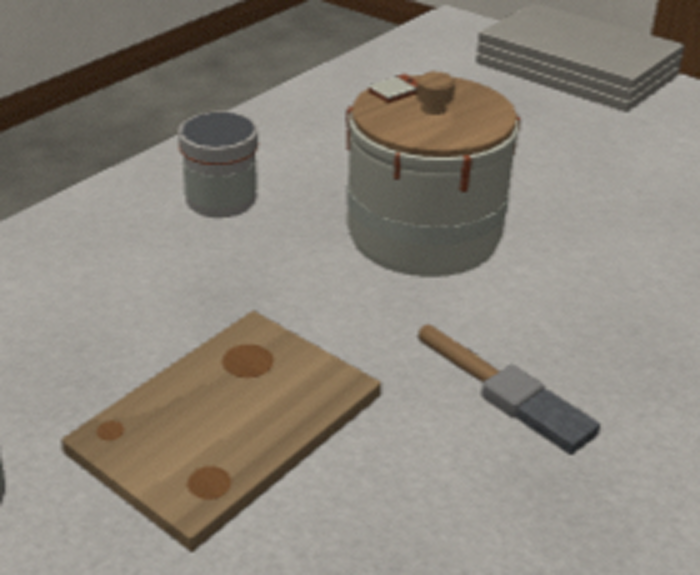

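View pics/scene0.png

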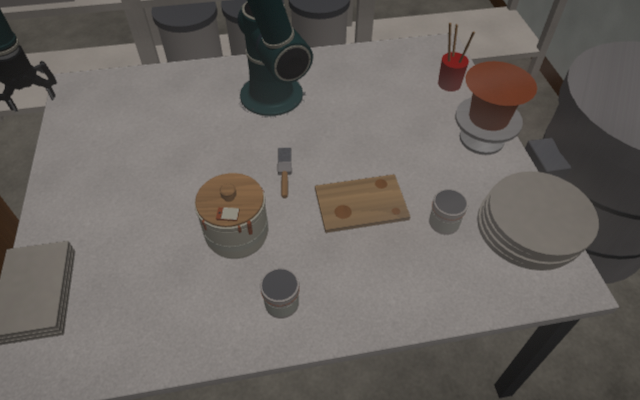

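The scene picture shows the lidded crock at about (232,210), the tile on the lid's near side from this camera at (228,214), the board at (361,203), the brush at (285,170), jars at (280,290) and (448,210). This agrees with the networks.

```bash
cat >> h.py <<'E'
def rect(p,m,z,wc=None):
    cs,_=cv2.findContours(m.astype(np.uint8),0,1); c=max(cs,key=cv2.contourArea)[:,0,:]
    P=np.array([onplane(p,q,z,wc)[:2] for q in c],np.float32)
    r=cv2.minAreaRect(P*1000); return P,r
E
python3 - <<'E'
from h import *
for n in ["scene","side"]:
    p=read_camera(n)
    for nm,z in [("tile",.168),("lid",.160),("board",.018),("brush",.01),("jar_a",.095)]:
        for m in masks_of(p,nm)[:2]:
            P,r=rect(p,m["mask"],z); print(n,nm,round(m["score"],2),np.round(r[0],1),np.round(r[1],1),round(r[2],1), np.round(cv2.boxPoints(r)).tolist() if nm=="board" else "")
E
```

```text
scene tile 0.51 [ 623.5 -168.1] [52.7 36. ] 79.7 
scene lid 0.7 [ 573.6 -161.4] [164.7 166. ] 84.1 
scene board 0.66 [529.6 190.7] [173.1 244.7] 1.2 [[441.0, 311.0], [446.0, 67.0], [619.0, 70.0], [614.0, 315.0]]
scene brush 0.55 [373.   -4.2] [ 41.5 203.2] 82.6 
scene jar_a 0.9 [658.9 386.1] [ 87.2 155.3] 61.4 
scene jar_a 0.78 [814.5 -72.6] [ 88.3 126.7] 81.2 
side tile 0.51 [ 615.7 -163.9] [58.1 42.8] 77.6 
side lid 0.87 [ 556.4 -154.2] [173.2 168.9] 73.9 
side lid 0.64 [658.4  61.5] [ 77.5 195.9] 43.4 
side board 0.91 [517.5 196.8] [174.8 252.3] 0.5 [[429.0, 322.0], [431.0, 70.0], [606.0, 71.0], [604.0, 324.0]]
side board 0.39 [366.6   2.8] [ 56.6 197.6] 80.9 [[265.0, -10.0], [460.0, -41.0], [469.0, 15.0], [274.0, 46.0]]
side brush 0.82 [369.2  -7. ] [ 55.9 197. ] 78.5 
side jar_a 0.78 [587.4 421.3] [ 87.3 171.1] 67.3 
side jar_a 0.6 [741.5 -16.8] [ 88.2 221.4] 43.4
```

Request:
drive_tool(rows=[[0,0,0,0.015,-0.009,-0.008,1],[0,0,0,0.033,-0.019,-0.009,1],[0,0,0,0.033,-0.019,-0.009,1],[0,0,0,0.033,-0.019,-0.009,1],[0,0,0,0.033,-0.019,-0.009,1],[0,0,0,0.033,-0.019,-0.009,1],[0,0,0,0.033,-0.019,-0.009,1],[0,0,0,0.033,-0.019,-0.009,1]])

```text
time: 2.17
tool_pos: [0.4108, -0.4182, 0.3035]
tcp_rot: [3.096, 0.531, 0.001]
wrist_force: [1.2, -0.6, 0.2]
width: 1.002
grip_force: 0.0
```

Request:
drive_tool(rows=[[0,0,0,0.033,-0.019,0,1],[0,0,0,0.033,-0.019,0,1],[0,0,0,0.033,-0.019,0,1],[0,0,0,0.033,-0.019,0,1],[0,0,0,0.033,-0.019,0,1],[0,0,0,0.033,-0.019,0,1],[0,0,0,0.033,-0.019,0,1],[0,0,0,0.033,-0.019,0,1]])

```text
time: 2.83
tool_pos: [0.6087, -0.1867, 0.3031]
tcp_rot: [3.096, 0.532, 0.001]
wrist_force: [0.8, -1.0, -0.5]
width: 0.998
grip_force: 0.0
```

Request:
drive_tool(rows=[[0,0,5,0.015,-0.009,0,1],[0,0,5,0,0,0,1],[0,0,5,0,0,0,1],[0,0,5,0,0,0,1],[0,0,5,0,0,0,1],[0,0,4.5,0,0,0,1],[0,0,0,0,0,0,1]])

```text
time: 3.42
tool_pos: [0.6189, -0.1748, 0.3028]
tcp_rot: [-3.129, 0.277, -0.001]
wrist_force: [-0.1, -0.4, 0.5]
width: 0.999
grip_force: 0.0
```

Run:
```python
from h import *
s=status.read_state(); p=read_camera("wrist"); wc=tool(s)@np.array(p["mount"])
print(tool(s).round(3)[:3].tolist())
c=p["color"][:,:,::-1].copy()
for nm,z in [("tile",.168),("lid",.160),("knob",.196)]:
    for m in masks_of(p,nm)[:2]:
        P,r=rect(p,m["mask"],z,wc); print(nm,round(m["score"],2),np.round(m["bbox"]),np.round(r[0],1),np.round(r[1],1),round(r[2],1))
        c[m["mask"]]=c[m["mask"]]//2+np.array([60,0,60],np.uint8)
cv2.imwrite("pics/w1.png",c)
```

```text
[[0.984, -0.176, 0.0, 0.619], [-0.176, -0.984, 0.0, -0.175], [0.0, -0.0, -1.0, 0.303]]
tile 0.98 [278. 171. 342. 214.] [ 619.6 -167.9] [49.9 34.7] 77.4
tile 0.72 [  1. 202. 166. 335.] [584.2  55.9] [107.6 162.7] 0.0
lid 0.64 [219. 150. 408. 326.] [ 566.4 -161.3] [165.5 167.2] 75.8
knob 0.77 [218. 154. 404. 327.] [ 582.8 -164.2] [144.8 144.7] 25.0
```

View pics/w1.png

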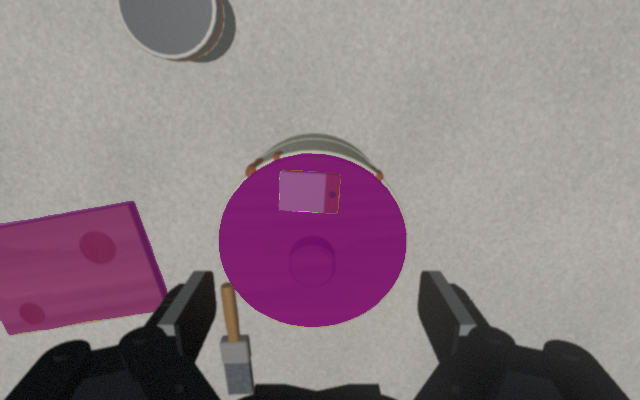

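The wrist picture shows the tile at (278–342,171–214), the knob at (312,262) and the lid around them. The metric tile size, 50x35 mm, is right. I'll descend now.

Request:
drive_tool(rows=[[0,0,2.5,0,-0.007,0.015,0.75],[0,0,0,0,0,0.025,0.75],[0,0,0,0,0,0.025,0.75],[0,0,0,0,0,0.025,0.75],[0,0,0,0,0,0.02,0.75],[0,0,0,0,0,0.01,0.75],[0,0,0,0,0,0.005,0.75],[0,0,0,0,0,0,0.75]], force=25)

```text
time: 4.28
tool_pos: [0.6196, -0.1687, 0.1763]
tcp_rot: [-3.122, 0.342, 0.003]
wrist_force: [0.9, -0.4, 0.6]
width: 0.748
grip_force: 0.0
```

Request:
drive_tool(rows=[[0,0,0,0,0,0.005,0.68],[0,0,0,0,0,0.003,0.68],[0,0,0,0,0,0,0.68],[0,0,0,0,0,0,0.68]])

```text
time: 4.62
tool_pos: [0.6206, -0.169, 0.1701]
tcp_rot: [3.123, -0.343, 0.002]
wrist_force: [-1.2, 0.3, -0.2]
width: 0.682
grip_force: 0.0
```

Run:
```python
from h import *
s=status.read_state(); p=read_camera("wrist"); wc=tool(s)@np.array(p["mount"]); print(s["wrist_force"],s["width"])
for m in masks_of(p,"tile")[:1]:
    P,r=rect(p,m["mask"],.168,wc); print(m["score"],m["bbox"],r,s["tool_pos"])
cv2.imwrite("pics/w2.png",p["color"][:,:,::-1])
```

```text
[-1.23237913  0.28683482 -0.24179274] 0.6819735668781698
0.97 [262.6, 233.1, 374.1, 310.5] ((619.9364624023438, -168.4278106689453), (49.98666763305664, 37.671531677246094), 76.29000854492188) [ 0.62060431 -0.16901239  0.17013284]
```

View pics/w2.png

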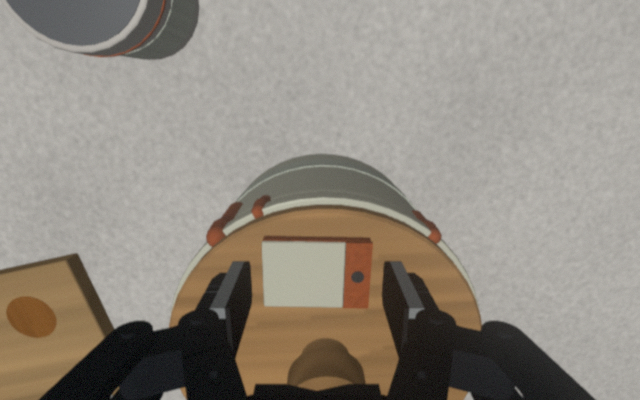

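The tile at (263–371,237–307) is centred and square between the pads. Next I feel downwards for contact.

Request:
drive_tool(rows=[[0,0,0,0,0,0.004,0.68],[0,0,0,0,0,0.003,0.68],[0,0,0,0,0,0.003,0.68],[0,0,0,0,0,0,0.68],[0,0,0,0,0,0,0.68]])

```text
time: 5.13
tool_pos: [0.6198, -0.1687, 0.1586]
tcp_rot: [-3.123, 0.343, 0.002]
wrist_force: [0.7, -0.2, -0.3]
width: 0.683
grip_force: 0.0
```

Request:
drive_tool(rows=[[0,0,0,0,0,0.002,0.68],[0,0,0,0,0,0,0.68],[0,0,0,0,0,0,0.68]])

```text
time: 5.38
tool_pos: [0.6201, -0.1688, 0.1572]
tcp_rot: [-3.123, 0.343, 0.0]
wrist_force: [0.0, -0.8, 0.2]
width: 0.683
grip_force: 0.0
```

Request:
drive_tool(rows=[[0,0,0,0,0,0.001,0.68],[0,0,0,0,0,0,0.68],[0,0,0,0,0,0,0.68]])

```text
time: 5.63
tool_pos: [0.6202, -0.1688, 0.1562]
tcp_rot: [-3.123, 0.343, 0.0]
wrist_force: [-1.0, -0.1, -0.4]
width: 0.68
grip_force: 0.0
```

Request:
drive_tool(rows=[[0,0,0,0,0,0.001,0.66],[0,0,0,0,0,0,0.66],[0,0,0,0,0,0,0.64]])

```text
time: 5.88
tool_pos: [0.6207, -0.169, 0.1562]
tcp_rot: [3.123, -0.343, 0.002]
wrist_force: [-0.6, -0.0, 3.7]
width: 0.642
grip_force: 1.7
```

Request:
drive_tool(rows=[[0,0,0,0,0,0,0.5],[0,0,0,0,0,0,0.5],[0,0,0,0,0,0,0.5],[0,0,0,0,0,0,0.5]], force=25)

```text
time: 6.22
tool_pos: [0.6214, -0.1692, 0.1572]
tcp_rot: [3.122, -0.343, 0.005]
wrist_force: [-1.1, 0.3, 6.9]
width: 0.58
grip_force: 29.7
```

Request:
drive_tool(rows=[[0,0,0,0,0,-0.005,0.5],[0,0,0,0,0,-0.015,0.5],[0,0,0,0,0,-0.025,0.5],[0,0,0,0,0,-0.025,0.5],[0,0,0,-0.008,-0.015,-0.01,0.5],[0,0,0,-0.017,-0.0325,0,0.5],[0,0,0,-0.017,-0.0325,0,0.5],[0,0,0,-0.017,-0.0325,0,0.5]], force=30)

```text
time: 6.88
tool_pos: [0.5859, -0.0447, 0.2349]
tcp_rot: [-3.122, 0.345, 0.001]
wrist_force: [0.9, 0.2, -0.4]
width: 0.577
grip_force: 31.5
```

Request:
drive_tool(rows=[[0,0,0,-0.017,-0.0325,0,0.5],[0,0,0,-0.017,-0.0325,0,0.5],[0,0,0,-0.017,-0.0325,0,0.5],[0,0,0,-0.017,-0.0325,0.01,0.5],[0,0,0,-0.017,-0.0325,0.01,0.5],[0,0,0,-0.017,-0.0325,0.02,0.5],[0,0,0,-0.009,-0.0175,0.02,0.5],[0,0,0,0,0,0.01,0.5]])

```text
time: 7.55
tool_pos: [0.5209, 0.1888, 0.1622]
tcp_rot: [3.124, -0.336, -0.008]
wrist_force: [-1.2, -0.6, -0.8]
width: 0.577
grip_force: 31.5
```

Run:
```python
from h import *
s=status.read_state(); p=read_camera("wrist"); wc=tool(s)@np.array(p["mount"]); print(s["wrist_force"],s["width"],s["grip_force"],s["tool_pos"])
for nm,z in(("tile",s["tool_pos"][2]+.011),("board",.018)):
  for m in masks_of(p,nm)[:1]:
    P,r=rect(p,m["mask"],z,wc); print(nm,m["score"],m["bbox"],r)
cv2.imwrite("pics/w3.png",p["color"][:,:,::-1])
```

```text
[-1.19071238 -0.55615257 -0.82256367] 0.5765779865671172 31.50443136692047 [0.52094719 0.18884342 0.16219117]
tile 0.64 [255.7, 250.0, 376.5, 325.8] ((520.0816650390625, 189.3393096923828), (49.74287414550781, 37.6219367980957), 77.7608413696289)
board 0.95 [145.8, 55.4, 460.6, 294.9] ((521.3787231445312, 193.72091674804688), (160.10385131835938, 239.3289337158203), 0.48398470878601074)
```

View pics/w3.png

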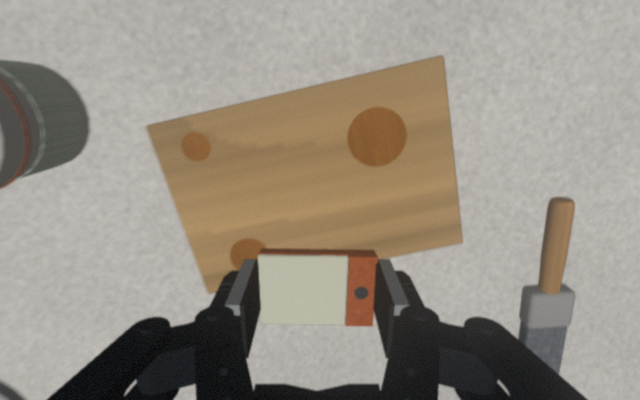

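The tile is held flat with the glaze up at (257–376,250–325), and the board measures 160x239 mm below it, so it is centred. I'll lower it.

Request:
drive_tool(rows=[[0,0,0,0,0,0.015,0.5],[0,0,0,0,0,0.03,0.5],[0,0,0,0,0,0.035,0.5],[0,0,0,0,0,0.03,0.5],[0,0,0,0,0,0.015,0.5],[0,0,0,0,0,0.008,0.5],[0,0,0,0,0,0.005,0.5],[0,0,0,0,0,0,0.5]])

```text
time: 8.37
tool_pos: [0.5256, 0.1846, 0.0277]
tcp_rot: [-3.122, 0.345, -0.001]
wrist_force: [0.5, 0.0, -1.2]
width: 0.571
grip_force: 31.5
```

Request:
drive_tool(rows=[[0,0,0,0,0,0.003,0.5],[0,0,0,0,0,0,0.5],[0,0,0,0,0,0.001,0.5],[0,0,0,0,0,0,0.5],[0,0,0,0,0,0,0.5]])

```text
time: 8.78
tool_pos: [0.5252, 0.1854, 0.024]
tcp_rot: [-3.122, 0.343, -0.002]
wrist_force: [-0.2, -0.2, -0.2]
width: 0.576
grip_force: 31.5
```

Request:
drive_tool(rows=[[0,0,0,0,0,0.003,0.5],[0,0,0,0,0,0.002,0.5],[0,0,0,0,0,0.002,0.5],[0,0,0,0,0,0,0.5],[0,0,0,0,0,0,0.5]])

```text
time: 9.2
tool_pos: [0.5244, 0.1851, 0.0159]
tcp_rot: [3.123, -0.343, -0.001]
wrist_force: [0.1, 0.4, -0.0]
width: 0.572
grip_force: 31.5
```

Request:
drive_tool(rows=[[0,0,0,0,0,0.001,0.5],[0,0,0,0,0,0.001,0.5],[0,0,0,0,0,0,0.5]])

```text
time: 9.45
tool_pos: [0.5249, 0.1853, 0.0153]
tcp_rot: [3.123, -0.343, -0.0]
wrist_force: [-3.1, -0.3, 5.8]
width: 0.576
grip_force: 34.9
```

Request:
drive_tool(rows=[[0,0,0,0,0,0,0.6],[0,0,0,0,0,0,0.65],[0,0,0,0,0,0,0.75],[0,0,0,0,0,0,0.75],[0,0,0,0,0,-0.005,0.8],[0,0,0,0,0,-0.015,0.8],[0,0,0,0,0,-0.03,0.9],[0,0,0,0,0,-0.04,1]])

```text
time: 10.12
tool_pos: [0.5216, 0.1842, 0.102]
tcp_rot: [3.12, -0.343, -0.011]
wrist_force: [0.2, 0.5, -0.0]
width: 0.997
grip_force: 0.0
```

Request:
drive_tool(rows=[[0,0,0,0,0,-0.04,1],[0,0,0,0,0,-0.04,1],[0,0,0,0,0,-0.04,1],[0,0,0,0,0,-0.03,1],[0,0,0,0,0,-0.015,1],[0,0,0,0,0,0,1]])

```text
time: 10.62
tool_pos: [0.5275, 0.186, 0.2756]
tcp_rot: [-3.119, 0.342, -0.015]
wrist_force: [0.3, 0.2, -0.3]
width: 0.998
grip_force: 0.0
```

Run:
```python
from h import *
s=status.read_state(); p=read_camera("wrist"); wc=tool(s)@np.array(p["mount"]); print(s["wrist_force"],s["width"],s["grip_force"],s["tool_pos"],s["tcp_rot"])
for nm,z in(("tile",.026),("board",.018)):
  for m in masks_of(p,nm)[:1]:
    P,r=rect(p,m["mask"],z,wc); print(nm,m["score"],m["bbox"],r)
```

```text
[ 0.32462775  0.15868181 -0.34500544] 0.9982332814483661 0.0 [0.52749744 0.18602305 0.27560157] [-3.1187803   0.34244498 -0.01478615]
board 0.61 [197.1, 75.3, 426.1, 250.3] ((521.1625366210938, 193.60264587402344), (162.53964233398438, 241.081298828125), 0.49056464433670044)
```

Request:
drive_tool(rows=[[0,0,0,0.006,0.016,-0.02,1],[0,0,0,0.0115,0.033,-0.01,1],[0,0,0,0.0115,0.033,0,1],[0,0,0,0.0115,0.033,0,1],[0,0,0,0.0115,0.033,0,1],[0,0,0,0.0115,0.033,0,1],[0,0,0,0.0115,0.033,0,1],[0,0,0,0.0115,0.033,0,1]])

```text
time: 11.43
tool_pos: [0.5541, -0.0761, 0.2961]
tcp_rot: [-3.122, 0.343, 0.008]
wrist_force: [0.8, -0.2, 0.7]
width: 1.0
grip_force: 0.0
```

Request:
drive_tool(rows=[[0,0,0,0.0115,0.033,0,1],[0,0,0,0.0115,0.033,0,1],[0,0,0,0.0055,0.016,0,1],[0,0,0,0,0,0,1],[0,0,0,0,0,0,1]])

```text
time: 11.85
tool_pos: [0.5644, -0.1613, 0.2962]
tcp_rot: [-3.121, 0.346, 0.008]
wrist_force: [-0.4, 0.8, 0.8]
width: 1.001
grip_force: 0.0
```

Run:
```python
from h import *
s=status.read_state(); p=read_camera("wrist"); wc=tool(s)@np.array(p["mount"]); print(s["wrist_force"],s["width"],s["tool_pos"],s["tcp_rot"])
P=p
for nm,z in(("lid",.160),("knob",.196)):
  for m in masks_of(p,nm)[:2]:
    r=rect(p,m["mask"],z,wc)[1]; print(nm,m["score"],m["bbox"],r)
p=read_camera("scene")
for nm,z in(("tile",.026),("board",.018)):
  for m in masks_of(p,nm)[:1]:
    r=rect(p,m["mask"],z)[1]; print(nm,m["score"],m["bbox"],r)
a=P["color"][:,:,::-1]; b=p["color"][130:290,170:440,::-1]
cv2.imwrite("pics/w4.png",np.vstack([a[150:],cv2.resize(b,(640,340))]))
cv2.imwrite("pics/w4raw.png",a)
```

```text
[-0.35369537  0.77616289  0.78825026] 1.0011545539038906 [ 0.56437696 -0.1613488   0.29622284] [-3.12079761  0.34629946  0.0080902 ]
lid 0.75 [213.4, 80.4, 419.0, 277.7] ((565.99755859375, -160.72409057617188), (165.34600830078125, 165.42926025390625), 37.2314338684082)
knob 0.92 [212.7, 82.2, 418.8, 278.6] ((575.6707153320312, -163.07095336914062), (144.388916015625, 143.60850524902344), 77.43722534179688)
tile 0.72 [352.1, 194.8, 371.3, 207.5] ((528.405029296875, 184.93019104003906), (47.7073974609375, 39.20945739746094), 76.41812133789062)
board 0.83 [316.9, 176.8, 410.8, 230.5] ((529.1057739257812, 190.33053588867188), (171.6464385986328, 243.92115783691406), 0.43325570225715637)
```

View pics/w4.png

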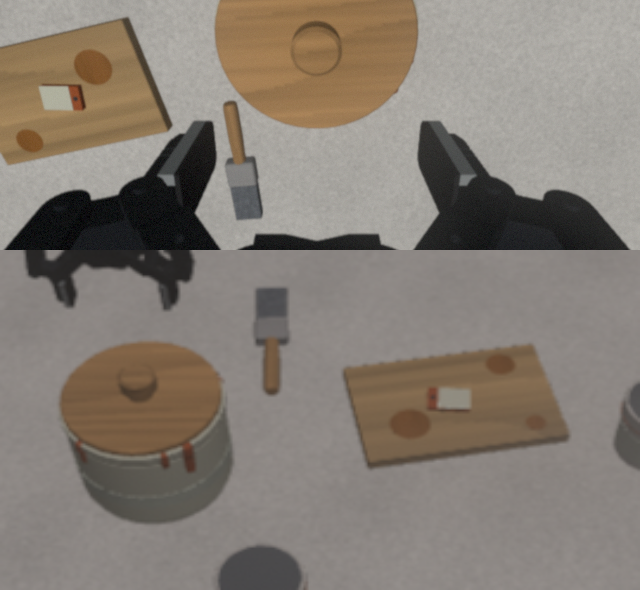

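The tile lies glaze up on the board at (451,399) in the lower picture, and the knob is centred between the fingers at (316,47) in the upper one. Next I descend and grip it.

Request:
drive_tool(rows=[[0,0,0,0.0015,0,0.01,0.9],[0,0,0,0,0,0.02,0.8],[0,0,0,0,0,0.025,0.8],[0,0,0,0,0,0.025,0.8],[0,0,0,0,0,0.025,0.8],[0,0,0,0,0,0.015,0.8],[0,0,0,0,0,0.005,0.8],[0,0,0,0,0,0,0.8]])

```text
time: 12.82
tool_pos: [0.5657, -0.1603, 0.1719]
tcp_rot: [-3.122, 0.342, 0.006]
wrist_force: [0.0, -0.2, -0.7]
width: 0.802
grip_force: 0.0
```

Request:
drive_tool(rows=[[0,0,0,0,0,0.003,0.7],[0,0,0,0,0,0.003,0.6],[0,0,0,0,0,0,0.55],[0,0,0,0,0,0,0.55]])

```text
time: 13.15
tool_pos: [0.5677, -0.1614, 0.1693]
tcp_rot: [3.122, -0.343, 0.003]
wrist_force: [-0.0, -0.0, 0.7]
width: 0.55
grip_force: 0.0
```

Request:
drive_tool(rows=[[0,0,0,0,0,0.003,0.55],[0,0,0,0,0,0,0.55],[0,0,0,0,0,0,0.55]])

```text
time: 13.4
tool_pos: [0.5671, -0.1613, 0.1654]
tcp_rot: [3.123, -0.343, 0.0]
wrist_force: [0.2, -0.7, -0.2]
width: 0.55
grip_force: 0.0
```

Run:
```python
from h import *
s=status.read_state(); p=read_camera("wrist"); print(s["wrist_force"],s["tool_pos"],s["width"])
cv2.imwrite("pics/w5.png",p["color"][:,:,::-1])
```

```text
[ 0.24703842 -0.66466589 -0.24251501] [ 0.56710919 -0.16128132  0.16543229] 0.5504719664837626
```

View pics/w5.png

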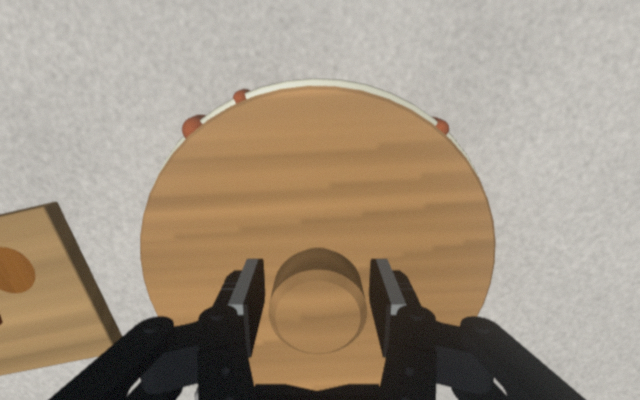

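The knob at (318,312) is centred between the pads. I'll go 3 mm lower and close on it.

Request:
drive_tool(rows=[[0,0,0,0,0,0.003,0.55],[0,0,0,0,0,0,0.5],[0,0,0,0,0,0,0.4],[0,0,0,0,0,0,0.3],[0,0,0,0,0,0,0.3],[0,0,0,0,0,0,0.3]], force=80)

```text
time: 13.95
tool_pos: [0.567, -0.1613, 0.1623]
tcp_rot: [3.123, -0.343, -0.001]
wrist_force: [-0.9, 0.1, 0.1]
width: 0.422
grip_force: 80.3
```

Request:
drive_tool(rows=[[0,0,0,0,0,-0.0005,0.3],[0,0,0,0,0,-0.0005,0.3],[0,0,0,0,0,-0.0005,0.3],[0,0,0,0,0,-0.0005,0.3],[0,0,0,0,0,0,0.3]])

```text
time: 14.37
tool_pos: [0.5663, -0.1611, 0.1631]
tcp_rot: [-3.123, 0.343, 0.003]
wrist_force: [-0.4, -1.4, -6.7]
width: 0.426
grip_force: 80.5
```

Request:
drive_tool(rows=[[0,0,0,0,0,-0.0005,0.3],[0,0,0,0,0,-0.0005,0.3],[0,0,0,0,0,-0.0005,0.3],[0,0,0,0,0,-0.0005,0.3],[0,0,0,0,0,0,0.3]])

```text
time: 14.78
tool_pos: [0.5657, -0.1608, 0.1647]
tcp_rot: [-3.122, 0.343, 0.005]
wrist_force: [-0.2, -0.2, -13.9]
width: 0.426
grip_force: 81.4
```

Request:
drive_tool(rows=[[0,0,0,0,0,-0.0005,0.3],[0,0,0,0,0,-0.0005,0.3],[0,0,0,0,0,-0.0005,0.3],[0,0,0,0,0,-0.0005,0.3],[0,0,0,0,0,0,0.3]])

```text
time: 15.2
tool_pos: [0.568, -0.1615, 0.1701]
tcp_rot: [3.122, -0.343, 0.004]
wrist_force: [-2.0, 0.4, -3.6]
width: 0.423
grip_force: 82.6
```

Request:
drive_tool(rows=[[0,0,0,0,0,-0.0005,0.3],[0,0,0,0,0,-0.0005,0.3],[0,0,0,0,0,-0.0005,0.3],[0,0,0,0,0,-0.0005,0.3],[0,0,0,0,0,0,0.3]])

```text
time: 15.62
tool_pos: [0.5675, -0.1614, 0.171]
tcp_rot: [3.123, -0.343, 0.002]
wrist_force: [-1.1, -0.7, -3.3]
width: 0.418
grip_force: 82.5
```

Request:
drive_tool(rows=[[0,0,0,0,0,-0.001,0.3],[0,0,0,0,0,-0.001,0.3],[0,0,0,0,0,-0.001,0.3],[0,0,0,0,0,-0.001,0.3],[0,0,0,0,0,-0.001,0.3],[0,0,0,0,0,-0.001,0.3],[0,0,0,0,0,-0.001,0.3],[0,0,0,0,0,0,0.3]])

```text
time: 16.28
tool_pos: [0.5673, -0.1613, 0.1776]
tcp_rot: [3.123, -0.343, 0.001]
wrist_force: [-0.6, -0.8, -3.0]
width: 0.427
grip_force: 82.6
```

Request:
drive_tool(rows=[[0,0,0,0,0,-0.001,0.3],[0,0,0,0,0,-0.001,0.3],[0,0,0,0,0,-0.001,0.3],[0,0,0,0,0,-0.001,0.3],[0,0,0,0,0,-0.001,0.3],[0,0,0,0,0,0,0.3],[0,0,0,0,0,0,0.3],[0,0,0,0,0,0,0.3]])

```text
time: 16.95
tool_pos: [0.5671, -0.1612, 0.1823]
tcp_rot: [3.123, -0.343, -0.0]
wrist_force: [-0.1, 1.2, -3.6]
width: 0.426
grip_force: 82.6
```

Run:
```python
from h import *
s=status.read_state(); print(s["wrist_force"],s["tool_pos"],s["tcp_rot"],s["grip_force"],np.abs(s["joint_vel"]).max())
p=read_camera("wrist");wc=tool(s)@np.array(p["mount"])
q=read_camera("side")
for m in masks_of(p,"lid")[:1]:
    r=rect(p,m["mask"],.181,wc)[1]; print(m["score"],m["bbox"],r)
for nm in("lid","knob","crock"):
  for m in masks_of(q,nm)[:1]: print(nm,m["score"],m["bbox"],rect(q,m["mask"],.181)[1])
q2=q["color"][110:240,300:480,::-1]
cv2.imwrite("pics/f.png",np.vstack([p["color"][100:,:,::-1][::1][:200],cv2.resize(q2,(640,390))[:390]]))
```

```text
[-0.07295279  1.17256983 -3.63016939] [ 0.56708712 -0.16123466  0.18232588] [ 3.12282638e+00 -3.42849699e-01 -4.38506132e-05] 82.59539365768433 0.0013528303613112385
0.64 [134.1, 82.3, 497.8, 390.7] ((574.6466674804688, -159.75697326660156), (148.8866729736328, 159.45973205566406), 24.328245162963867)
lid 0.57 [361.0, 131.2, 429.4, 168.9] ((555.7344970703125, -148.4633331298828), (168.1249542236328, 191.93472290039062), 56.54706573486328)
knob 0.59 [365.6, 131.4, 428.7, 170.7] ((554.646484375, -147.56544494628906), (175.77976989746094, 179.18621826171875), 76.30091094970703)
crock 0.62 [356.9, 155.4, 426.1, 222.2] ((462.50543212890625, -3.1810455322265625), (165.13662719726562, 267.7773742675781), 33.50232696533203)
```

View pics/f.png

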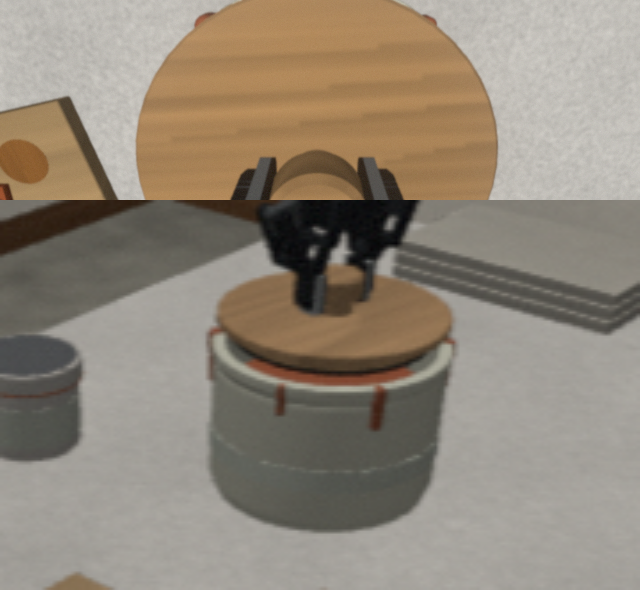

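The lid hangs level about 2 cm above the rim. It shows no slip: its width in the wrist view still matches the grip pose. The wrist force reads 3.6 N, about the lid's weight, so I'm handing in.

```bash
python3 -c "
from workcell import workorder;print(workorder.finish_job())"
```

```text
the job is handed in; nothing more can be done
None
```

I handed the job in with the tile flat and glazed face up on the ware board, and the lid held level and still about 20 mm above the crock's rim. The hand-in call gave no verdict.

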